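Hang the headpiece and raise it on the cam lift

TASK

In the stone studio, take the brass headpiece out of the black tray and hang it astride the stand's horizontal bar like a headband over a rail, hanging upright and let go. Then swing the stand's cam lever up to its highest lift, where the lever stands straight up, and keep hold of it there: it springs back if released, so finish while still holding the lever, with the headpiece hanging free on the raised bar. Do not tip the headpiece over, and leave the loose stones and other things where they are.

Things in the scene. Friction and masses are not known exactly. Their poses are not given: they have to be found in the camera images.
- stone_block (a point): centre of the upright grey-white marble block (24 x 24 mm, 44 mm tall) fixed on top of the crown of the headpiece; grip it here, half-way up. Its z is up, its y runs through the arch (the direction in which the bar must pass), its x points from leg to leg. At the start it is 144 mm above the felt
- crown_inside (a point): middle of the underside of the headpiece's crown, 28 mm below stone_block's centre: this rests on the bar's top when hung. Same axes as stone_block. The crown is 6 mm thick here
- headpiece: the whole headpiece (loose, 0.24 kg give or take 30 %): a rigid brass headband arch, band 30 mm wide (along y) and 6 mm thick, inside radius 60 mm, two straight legs with small marble feet, 148 mm over the feet (along x), 116 mm high to the top of the crown, marble block above that. Standing on its feet in the tray. Origin between the feet, at the underside, 138 mm below the block's centre. It hangs stably on the bar, its weight being low
- tray: shallow black specimen tray, 260 x 240 mm, walls 35 mm high, floor 6 mm thick, fixed; holds the headpiece and three stones. It may be on either side
- bar_top (a point): point on the top line of the stand's horizontal round steel bar (16 mm diameter), in the middle of its free length. Bar along this point's y; free for hanging 55 mm each way from here; its mast is 90 mm from here towards -y, a 24 mm end disc is 76 mm towards +y. Nothing stands above the bar. Height 165 mm above the felt with the lever down, 185 mm at the highest lift. Axes as the stand's: z up
- cam_pivot (a point): the cam lever's turning axis on the stand, 55 mm above the felt, straight under the foot of the mast; axes as the stand's: y along the axis and the bar, x to the stand's far side, z up
- lift_stand: the fixed stand: grey-painted base plate 170 x 200 mm, 12 mm thick, two bearing cheeks and two thin guide rods to 137 mm height; origin on the felt straight below cam_pivot, same axes. It may be on either side and is turned up to 0.3 rad
- lever_grip (a point): middle of the clear part of the cam lever's handle, a round black bar 16 mm in diameter parallel to the turning axis, 80 mm from the axis and 100 mm from cam_pivot towards the stand's -y; it can be taken for 35 mm each way. Turns with the lever
- cam_lever (a joint): angle of the cam lever about the stand's +y (rad): 0 = at rest, handle towards the stand's -x (the robot's side), 10 degrees above level; grows as the handle rises; 1.4 = straight up, highest lift (20 mm); beyond that the bar sinks again, stop at 2.4. The handle lies 80 mm x sin(value - 1.4) along the stand's x and 80 mm x cos(value - 1.4) above cam_pivot. A spring pulls it back to 0 (about 3 to 4 N at the handle)
- carriage (a joint): lift of the bar in m: 0 at rest, 0.020 at the highest lift
- stone_a: white faceted stone, 44 mm across, 26 mm high, loose in the tray (leave alone; origin at its underside)
- stone_b: pink stone, 34 mm across, 20 mm high, loose in the tray (leave alone; origin at its underside)
- stone_c: pale green flat stone, 42 mm across, 18 mm high, loose in the tray (leave alone; origin at its underside)
- stone_d: sand-coloured rock, 70 mm across, 45 mm high, on the felt at the back (leave alone; origin at its underside)
- jar: tall glass with blue stone chips, 80 mm across, 150 mm high, at the back (leave alone; origin at its underside)
- bowl: white bowl, 130 mm across, 50 mm high, at the left edge (leave alone; origin at its underside)
- brush: brush lying at the right edge (leave alone; origin at its underside)
- loupe: black cylindrical loupe, 38 mm across, 24 mm high, on the felt between the tray and the stand (leave alone; origin at its underside)
Mind the look-alikes: they are no part of the job. Of the things that look like the headpiece, the smaller one is meant.

How it is judged:
On the way, in this order (a step that is already met when the one before it is completed fails the run):
1. the headpiece hangs on the bar, let go, with the lever still down (x of crown_inside in the frame of bar_top between -0.015 and 0.015 m and y of crown_inside in the frame of bar_top between -0.055 and 0.055 m and z of crown_inside in the frame of bar_top between -0.005 and 0.007 m and angle between crown_inside's own z axis and vertical below 0.25 rad and contact force between the fingers and headpiece below 0.05 N and value of joint cam_lever below 0.5 rad and contact force between headpiece and lift_stand above 0.8 N), for 0.3 s.
2. the lever is held at the highest lift with the headpiece on the bar (x of crown_inside in the frame of bar_top between -0.015 and 0.015 m and y of crown_inside in the frame of bar_top between -0.055 and 0.055 m and z of crown_inside in the frame of bar_top between -0.005 and 0.007 m and angle between crown_inside's own z axis and vertical below 0.25 rad and contact force between the fingers and headpiece below 0.05 N and value of joint cam_lever between 1.22 and 1.58 rad and contact force between the fingers and cam_lever above 1 N), for 0.3 s.
At the end, for the whole second after the job is handed in: Fingers press the lever (>1 N), still, within 0.18 rad of straight up, lift > 18.8 mm; headpiece at rest, untouched by the fingers, on the bar: crown middle within 15 mm across, 55 mm along, -5 to +7 mm in height of bar_top, under 0.25 rad from upright (all of step 2 and value of joint carriage above 0.0188 m and contact force between headpiece and lift_stand above 0.8 N and linear speed of headpiece below 0.05 m/s and velocity of joint cam_lever between -0.1 and 0.1 rad/s); the arm keeps its last pose, push and grip.
It fails at once if the headpiece is tipped over or dropped on its side (angle between crown_inside's own z axis and vertical above 0.7 rad).
It fails at once if a stone or another bystander is pushed more than 30 mm away (distance of any of stone_a, stone_b, stone_c, stone_d, jar, bowl, brush, loupe from where it was at the start of the episode above 0.03 m).
It also fails if it takes over 58 s, if anything falls off the work surface, if the arm or the gripper's body presses on something with over 40 N, if the wrist force passes 120 N, or if a joint passes its speed limit or range.

ROBOT

A 6-joint arm with a two-finger parallel gripper is mounted at the origin on the work surface. World frame = base frame: x ahead of the robot, y to its left, z up, the work surface at z = 0. Lengths are in m, angles in rad, forces in N, time in s.
With the tool pointing down it reaches from about 0.325 to 0.85 m from the base axis. Payload 15.5 kg.
Tool frame: the origin (TCP) lies between the finger pads; the fingertips stand robot.tip_reach ahead of it and the grasp point (between the pads) lies 5 mm behind it (robot.tip_reach is the distance from the TCP to the fingertips, in m); x points along the fingers, y is the direction in which the jaws open and shut, and the axes are right-handed (so a half turn about x gives the same grasp; the last joint's range is limited). The gripper opens to 91 mm and grips with 3 to 60 N. Pads are 32 mm wide; open, the fingers measure 118 mm over their backs; the gripper's body (76 mm by 178 mm) begins 60 mm behind the grasp point.
Start: joints at [-1.21, 0.494, 1.345, -0, 1.302, -0.096], TCP at [0.275, -0.561, 0.228] pointing down, gripper open.
Joint ranges: [-2.91, 2.91], [-0.82, 2.16], [0.22, 2.67], [-1.22, 4.37], [0.12, 2.79], [-3.08, 3.08]. Speed limits (rad/s): [1.89, 1.89, 2.57, 3.01, 3.01, 3.01].

INTERFACE

Orientations are given as a unit quaternion [w, x, y, z].
In Python, from plant import robot gives the robot as it stands.
- The arm moves only by the shell command python3 -m crank 'ROWS' [OPENING]. ROWS is JSON, a list of rows, each a list of 2 entries, a list of its own where there are three numbers: the shift along the tool's x, y, z in units of 50 mm (1.0 is 50 mm), then the turn about the tool's x in units of 8 degrees (1.0 is 8 degrees). A call has exactly 5 rows; each row shifts and turns the commanded pose from where the row before left it, along the tool's axes as they then stand; what a row does not reach is not made up. A row lasts 1/10 s, in which the tool goes at most 50 mm and 8.59 degrees, less where a joint would pass 70% of its speed; a pose out of reach is approached as far as the arm can. A call is refused whole if a number of a shift passes 1 or a number of a turn 1, either way. A call with a gripper value outside its range is refused whole. OPENING is the opening, from 0 (shut) to 1 (fully open), set as the call begins (- or left out, the last holds). The fingers move at their own pace and stop on an object; the grip force is fixed at half the most. Time passes only in rows, so rows that do not move let the fingers close, or fill a call up. It gives the time, the measured TCP pose, the force and the opening at its end, in the units of the state.
- robot.state(): the state, without advancing time (a new reading comes with each control period).
- robot.camera(name): name is "side" or "top"; returns a dict with "frame" (384x512x3 uint8, red, green, blue), "vertical_fov" (degrees; the focal length in pixels is half the picture's height over the tangent of half this angle, whatever the lens; pixels are square), "cx", "cy" (the principal point, pixels), "rvec" (rotation vector, rad) and "tvec" (3), from world to camera coordinates, as OpenCV has them. Camera axes: x right, y down, z forward; pixel columns grow to the right and rows downward; lengths in m; the calibration is good to about 2 mm. A picture is of the moment at which its call begins. There is no depth.
- robot.job_done(): hands the job in, once; it reports no verdict.
Trained networks look in a picture, given as the dict that the camera call returned (one of the last four; its "shot" number tells which), for a name from the list of things; names that differ only in an ending like _2 or _b are one class to them, and where a whole thing is asked for, a point or a joint stands for the part that bears it (a point fixed in the world has none). Each returns a list of dicts, best first, with "confidence" (0 to 1); they miss things now and then, are a little off and sometimes report something else, mostly with a low value. They report only what shows in the picture. A call takes as long as a camera call. They do not tell look-alikes from the thing itself.
- robot.look_for(picture, query): "xy" ([column, row] as shares, 0 to 1, of the picture: columns of its width, rows of its height, amid what is visible of it).
- robot.mark_of(picture, query): "xy" ([column, row] as shares, 0 to 1, of the picture: columns of its width, rows of its height: a listed point, or the origin of a listed thing).
The state is a dict: "t": time; "q": joint angles; "joint_velocities": joint speeds; "joint_efforts": joint torques, N m; "eef_pos": TCP position; "eef_rot": TCP orientation; "contact_force": force on the tool from outside, world axes, zero at the start; "torque": the same for the moment, N m; "width": opening from 0.0 (shut) to 1.0 (fully open).
Only numpy, scipy, OpenCV 4.12 (cv2) and the standard library are available. Lean on these libraries where they do the work, as an engineer would, in place of code of your own. Each camera call takes 0.05 s, during which the arm holds its last target. There are 200 camera calls.

## Working session

There is one attempt and no reset: what is moved stays moved. The work goes in short steps, Python scripts to look and compute and a shell command to move; the robot and the scene stay as the last step left them, time stands still between calls to the robot, and variables do not carry over. Pictures are saved under pics/ and viewed, about 8 in all and at most 12, crops included, and the job is handed in when it is done.

```bash
ls; mkdir -p pics; cat > h.py <<'E'
import numpy as np, cv2
from plant import robot
from scipy.spatial.transform import Rotation as R
def cam(n):
    p=robot.camera(n); return p
def K(p):
    f=192/np.tan(np.radians(p["vertical_fov"])/2)
    return np.array([[f,0,p["cx"]],[0,f,p["cy"]],[0,0,1.]])
def ray(p,uv):
    Rm=cv2.Rodrigues(np.array(p["rvec"],float))[0]; t=np.array(p["tvec"],float).ravel()
    d=Rm.T@np.linalg.solve(K(p),[uv[0],uv[1],1.]); return -Rm.T@t,d/np.linalg.norm(d)
def atz(p,uv,z):
    c,d=ray(p,uv); return c+d*(z-c[2])/d[2]
def tri(p1,u1,p2,u2):
    c1,d1=ray(p1,u1); c2,d2=ray(p2,u2)
    s=np.linalg.lstsq(np.c_[d1,-d2],c2-c1,rcond=None)[0]
    a=c1+s[0]*d1;b=c2+s[1]*d2; return (a+b)/2,np.linalg.norm(a-b)
def proj(p,X):
    return cv2.projectPoints(np.atleast_2d(np.array(X,float)),np.array(p["rvec"],float),np.array(p["tvec"],float),K(p),None)[0].reshape(-1,2)
def marks(p,q): return [(np.round(np.array(m["xy"])*[512,384],1),round(m["confidence"],2)) for m in robot.mark_of(p,q)]
def save(p,name,crop=None,s=1):
    f=p["frame"][:,:,::-1]
    if crop: f=f[crop[1]:crop[3],crop[0]:crop[2]]
    cv2.imwrite("pics/"+name,cv2.resize(f,None,fx=s,fy=s,interpolation=cv2.INTER_CUBIC))
E
python3 - <<'E'
from h import *
a=cam("side");b=cam("top")
save(a,"a.png",s=1.5);save(b,"b.png",s=1.5)
for q in ["stone_block","crown_inside","headpiece","tray","bar_top","cam_pivot","lift_stand","lever_grip","loupe","stone_a","stone_b","stone_c"]:
    print(q,"S",marks(a,q),"T",marks(b,q))
s=robot.state();print(s,robot.tip_reach)
for p in (a,b): print(p["vertical_fov"],ray(p,(256,192)))
E
```

```text
pics
stone_block S [(array([267. , 224.2]), 0.62)] T [(array([314.9, 178.3]), 0.75)]
crown_inside S [(array([266.2, 228.2]), 0.62), (array([326.1, 208.2]), 0.37), (array([236.1, 185.8]), 0.28)] T [(array([309.8, 185.1]), 0.65), (array([312.5, 192. ]), 0.5), (array([337. , 206.4]), 0.18)]
headpiece S [(array([169.5, 308.2]), 0.64), (array([267.3, 220.3]), 0.37), (array([325.7, 207.9]), 0.17)] T [(array([308.2, 193.7]), 0.94)]
tray S [(array([270.8, 260.6]), 0.93)] T [(array([310.6, 188.4]), 0.58), (array([403.8, 191.4]), 0.21)]
bar_top S [(array([243.5, 123.9]), 0.7), (array([229.4, 219.7]), 0.55)] T [(array([154.3, 175.5]), 0.76)]
cam_pivot S [(array([248.4, 165.2]), 0.83)] T [(array([183.9, 178.7]), 0.85), (array([285.2, 132.8]), 0.45)]
lift_stand S [(array([251.2, 173.2]), 0.58)] T [(array([191.1, 184.2]), 0.81)]
lever_grip S [(array([238.9, 181.6]), 0.86), (array([252.4, 285. ]), 0.63), (array([327.9, 209. ]), 0.38), (array([297.7, 272.4]), 0.25)] T [(array([216.6, 200.1]), 0.7)]
loupe S [(array([228.3, 220.1]), 0.46), (array([254.7, 284.8]), 0.35)] T [(array([255.5, 213.4]), 0.59
[... 1115 characters left out ...]
.00056034, -0.0005434 ,
        0.00030519]), 'joint_efforts': array([ 5.02523035e-04, -8.78665781e+01, -3.82243359e+01,  7.09254364e-02,
        4.42011771e-02,  1.26159597e-05]), 'eef_pos': array([ 0.27510851, -0.56120192,  0.22791807]), 'eef_rot': array([-0.15974908, -0.68881667, -0.15975962,  0.6888314 ]), 'contact_force': array([ 0.1485986 , -0.21394109,  1.0892253 ]), 'torque': array([-0.02272979,  0.02714704, -0.01155539]), 'width': 0.9971181616476361} 0.014
44.04206275644914 (array([ 0.33813042, -1.16411428,  1.09031563]), array([ 0.13178621,  0.75606453, -0.6410919 ]))
51.517939274335006 (array([ 0.25480317, -0.0128571 ,  1.3691162 ]), array([ 0.20202494,  0.00590501, -0.97936258]))
```

View both.

View pics/a.png

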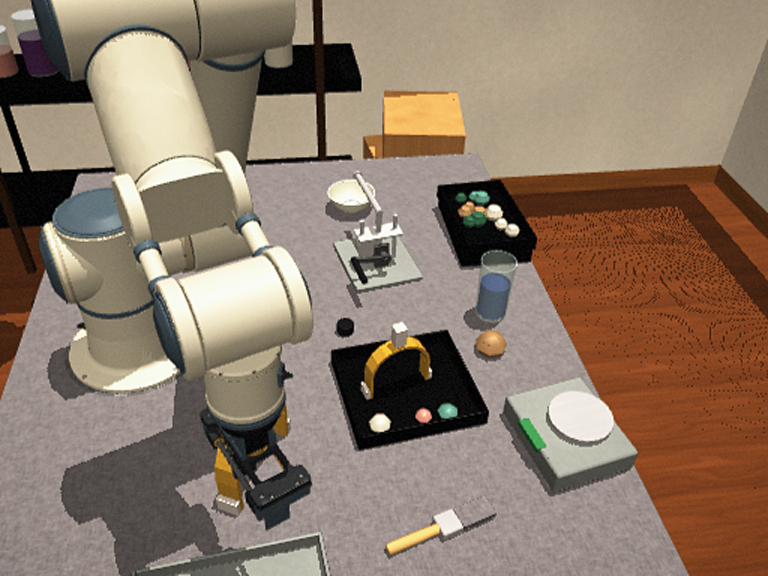

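View pics/b.png

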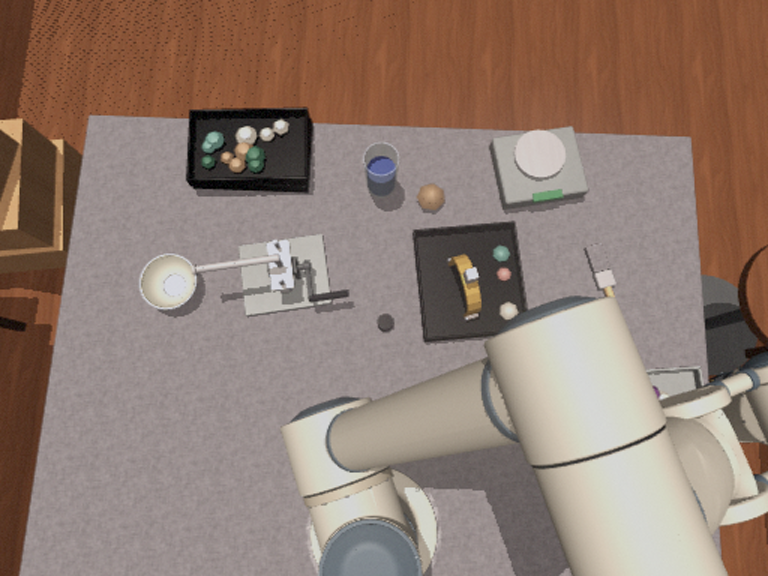

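The side view shows the brass arch in the black tray (block about (267,223) in original pixels), and the stand at (250,165) with its bar running left. The top view shows the same arch at (312,185), and the stand's bar from (187,173) to (130,179). The part-hidden grey tray at the bottom right may hold the larger look-alike. Next I triangulate and crop.

```bash
cat > m.py <<'E'
from h import *
a=cam("side");b=cam("top")
s=robot.state(); M=R.from_quat(np.roll(s["eef_rot"],-1)).as_matrix();print(M.round(3).tolist())
P={}
H=dict(stone_block=.144,crown_inside=.116,headpiece=.006,bar_top=.165,cam_pivot=.055,lever_grip=.069,lift_stand=0)
for q,z in H.items():
    A=marks(a,q);B=marks(b,q);print(q,A[:3],B[:2])
    for x in A[:3]:
      for y in B[:2]:
        X,e=tri(a,x[0],b,y[0])
        if e<.02: print("  ",X.round(4),"err",round(e,4),"side@z",atz(a,x[0],z).round(3)[:2],"top@z",atz(b,y[0],z).round(3)[:2])
ca=a["frame"][95:215,190:310,::-1];cb=b["frame"][140:230,85:245,::-1];cc=b["frame"][140:230,265:360,::-1]
ca=cv2.resize(ca,(400,400),interpolation=2);cb=cv2.resize(cb,(640,360)[::1],interpolation=2)
ca2=cv2.resize(a["frame"][205:305,215:330,::-1],(345,300),interpolation=2)
cv2.imwrite("pics/c.png",cb);cv2.imwrite("pics/d.png",np.hstack([ca,cv2.copyMakeBorder(ca2,0,100,0,0,0)]))
E
python3 m.py
```

```text
[[0.0, 0.44, -0.898], [0.0, -0.898, -0.44], [-1.0, -0.0, -0.0]]
stone_block [(array([265.6, 221.8]), 0.97), (array([225.3, 223.3]), 0.53), (array([250.3, 164.5]), 0.28)] [(array([316.5, 180.1]), 0.92)]
   [ 0.5444 -0.1937  0.1547] err 0.0125 side@z [ 0.54  -0.184] top@z [ 0.553 -0.195]
   [ 0.4995 -0.1659  0.3419] err 0.0111 side@z [0.535 0.096] top@z [ 0.553 -0.195]
crown_inside [(array([263.6, 230.8]), 0.73)] [(array([310.9, 184.7]), 0.9)]
   [ 0.541  -0.1827  0.1077] err 0.01 side@z [ 0.534 -0.192] top@z [ 0.544 -0.182]
headpiece [(array([169.5, 312.4]), 0.9), (array([268.1, 222.6]), 0.66), (array([283.3, 280.2]), 0.32)] [(array([310.8, 193.7]), 0.67), (array([332.1, 169. ]), 0.56)]
bar_top [(array([241.1, 123.7]), 0.7)] [(array([155.4, 173.9]), 0.57)]
   [0.5379 0.3063 0.1754] err 0.0158 side@z [0.532 0.32 ] top@z [0.549 0.31 ]
cam_pivot [(array([251.1, 161.8]), 0.93)] [(array([185.1, 180. ]), 0.72)]
   [0.5597 0.238  0.0493] err 0.0006 side@z [0.559 0.23 ] top@z [0.558 0.237]
lever_grip [(array([238.4, 183.3]), 0.92)] [(array([222. , 199.5]), 0.53)]
   [0.4961 0.108  0.0569] err 0.0015 side@z [0.495 0.093] top@z [0.493 0.107]
lift_stand [(array([252.2, 173.3]), 0.9)] [(array([193.6, 182.3]), 0.91)]
   [0.5611 0.2145 0.0133] err 0.001 side@z [0.564 0.232] top@z [0.564 0.217]
```

View pics/d.png

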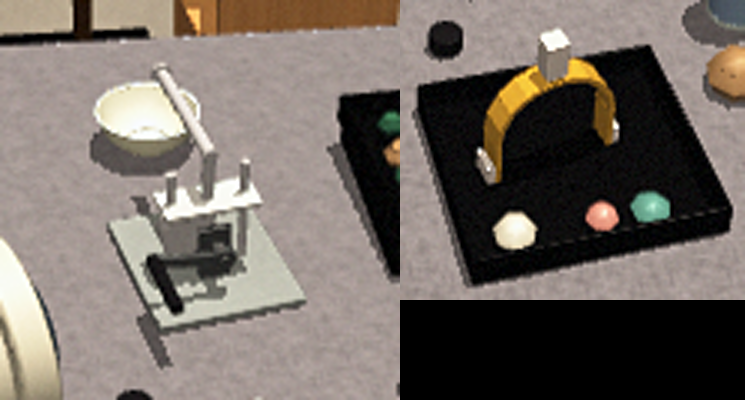

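View pics/c.png

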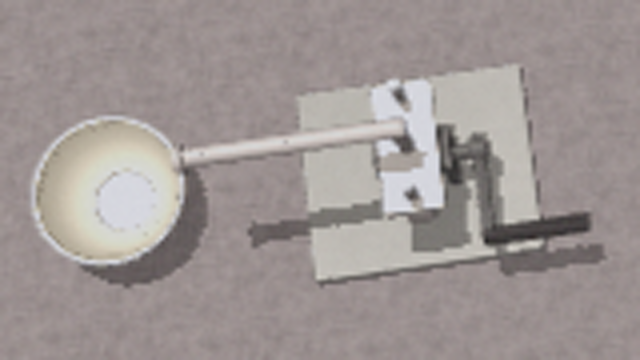

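Crop d confirms a single brass arch with a marble block, block centre about (267,223), feet at (243,260) and (285,247). In crop c the bar runs from (186,172) to its end disc at (131,179.5), and the handle from (207,198.5) to (232.5,195.5). I refine from these.

```bash
cat > r.py <<'E'
from h import *
a=cam("side");b=cam("top")
T=lambda u,v:(85+u/4,140+v/4)
S=lambda u,v:(190+u/3.333,95+v/3.333)
print("plate",[atz(b,T(*c),.012).round(4)[:2].tolist() for c in [(300,95),(520,67),(545,247),(318,282)]])
print("plateS",[atz(a,S(*c),.012).round(4)[:2].tolist() for c in [(110,222),(232,190),(304,299),(170,330)]])
for n,t,s in [("mastend",(405,127),(212,152)),("disc",(183,158),(160,72)),("hin",(487,236),(152,260)),("hout",(590,222),(178,305))]:
    print(n,*tri(a,S(*s),b,T(*t)), "topz",atz(b,T(*t),.16 if n[0]!='h' else .069).round(3)[:2])
# block blobs
def blob(p,x0,y0,x1,y1):
    f=p["frame"][y0:y1,x0:x1].astype(int); m=((f.min(2)>125)&(f.max(2)-f.min(2)<40)).astype(np.uint8)
    n,l,st,c=cv2.connectedComponentsWithStats(m); 
    for i in range(1,n):
        if st[i,4]>8: print(st[i]+[x0,y0,0,0,0],c[i]+[x0,y0])
blob(a,240,205,300,255); print();blob(b,290,160,330,220)
h=np.hstack([cv2.resize(b["frame"][160:220,285:345,::-1],(480,480),interpolation=0)]);cv2.imwrite("pics/e.png",h)
E
python3 r.py
```

```text
plate [[0.6234, 0.3379], [0.6567, 0.1455], [0.4956, 0.1143], [0.4575, 0.3078]]
plateS [[0.4612, 0.3015], [0.6104, 0.349], [0.6565, 0.1377], [0.5057, 0.1028]]
mastend [0.56232522 0.21589477 0.1572332 ] 0.0022264238099139527 topz [0.56  0.215]
disc [0.52944048 0.38793623 0.1546507 ] 0.0011744213112932515 topz [0.529 0.386]
hin [0.49338264 0.158173   0.06405586] 0.0008666835049485304 topz [0.493 0.158]
hout [0.50877255 0.07266573 0.06998402] 0.0017592780809017492 topz [0.508 0.073]
[ 240  205   60   25 1124] [266.95462633 214.16637011]

[310 178   9   9  58] [314.05172414 182.05172414]
[310 209   9   4  17] [314.23529412 210.47058824]
```

View pics/e.png

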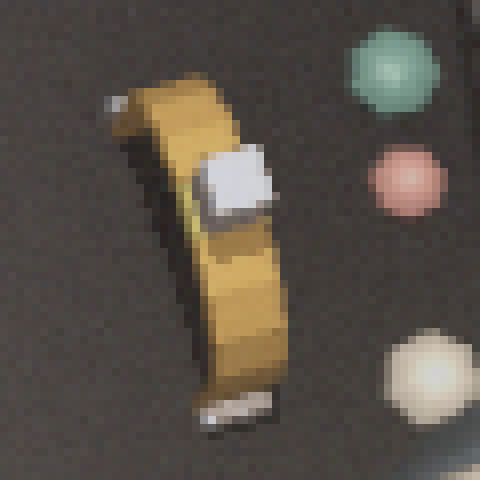

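```bash
python3 - <<'E'
from h import *
a=cam("side");b=cam("top")
E=lambda u,v:(285+u/8-.06,160+v/8-.06)
print("top block top",atz(b,E(238,178),.166),"side block top",atz(a,(215+152.5/3,205+38.5/3),.166),"side c",atz(a,(266.7,223.7),.144))
print("tri",tri(a,(215+152.5/3,205+38.5/3),b,E(238,178)))
q=[atz(b,E(*c),.166)[:2] for c in [(200,158),(264,145),(273,203),(216,214)]]
for i in range(4):
    d=q[(i+1)%4]-q[i];print(d.round(4),np.linalg.norm(d).round(4),np.arctan2(d[1],d[0]).round(3))
f1=atz(a,(215+87/3,205+165/3),.016);f2=atz(a,(215+214/3,205+131/3),.016);print("feet",f1,f2,np.linalg.norm(f1-f2),"mid",(f1+f2)/2,"yaw",np.arctan2(*(f2-f1)[[1,0]]))
print("edge far top crown->near foot", atz(b,E(238,408),.016))
s=robot.state();M=R.from_quat(np.roll(s["eef_rot"],-1)).as_matrix()
print(s["t"],s["eef_pos"])
E
```

```text
top block top [ 0.54114743 -0.1865496   0.166     ] side block top [ 0.53896307 -0.19092824  0.166     ] side c [ 0.54215994 -0.19248686  0.144     ]
tri (array([ 0.54083459, -0.18702765,  0.16256496]), np.float64(0.002199663785633836))
[ 0.0062 -0.0248] 0.0256 -1.327
[-0.023  -0.0036] 0.0233 -2.985
[-0.0052  0.0221] 0.0227 1.804
[0.0221 0.0064] 0.023 0.284
feet [ 0.47561628 -0.20872172  0.016     ] [ 0.61169489 -0.17838121  0.016     ] 0.1394199885040875 mid [ 0.54365559 -0.19355146  0.016     ] yaw 0.21937489678210623
edge far top crown->near foot [ 0.47527834 -0.20902823  0.016     ]
2.3 [ 0.27511154 -0.56120588  0.22792341]
```

```bash
cat > go.py <<'E'
# usage: go.py x y z [yaw of tool y] -> needed shift in units
import sys; from h import *
s=robot.state();M=R.from_quat(np.roll(s["eef_rot"],-1)).as_matrix()
t=np.array([float(v) for v in sys.argv[1:4]]);yaw=np.arctan2(M[1,1],M[0,1])
print("t",round(s["t"],2),"pos",s["eef_pos"].round(4),"yaw",yaw.round(4),"shift units",(M.T@(t-s["eef_pos"])/.05).round(3),"F",s["contact_force"].round(1),"w",round(s["width"],3),"q",s["q"].round(2))
if len(sys.argv)>4:
    d=float(sys.argv[4]); print("turn units",np.round(-np.degrees(d-yaw)/8,3))
E
python3 -m crank '[[[0,0,0],-1],[[0,0,0],-1],[[0,0,0],-1],[[0,0,0],-1],[[0,0,0],-1]]' 1
python3 -m crank '[[[0,0,0],-1],[[0,0,0],-1],[[0,0,0],-1],[[0,0,0],-1],[[0,0,0],-0.56]]'
python3 go.py 0.541 -0.189 0.23 0.22
```

```text
t: 2.8
eef_pos: [0.2751, -0.5612, 0.2279]
eef_rot: [-0.387, -0.592, -0.387, 0.592]
contact_force: [-0.8, -0.3, 0.1]
width: 1.002
t: 3.3
eef_pos: [0.2751, -0.5612, 0.2279]
eef_rot: [0.553, 0.441, 0.553, -0.441]
contact_force: [0.4, 0.4, -0.6]
width: 0.998
t 3.3 pos [ 0.2751 -0.5612  0.2279] yaw 0.2255 shift units [-0.042  6.847 -6.067] F [ 0.4  0.4 -0.6] w 0.998 q [-1.21  0.49  1.35 -0.    1.3  -1.44]
turn units 0.039
```

```bash

python3 -m crank '[[[0,0.4,-0.3],0],[[0,0.7,-0.6],0],[[0,0.7,-0.6],0],[[0,0.7,-0.6],0],[[0,0.7,-0.6],0]]' 
python3 -m crank '[[[0,0.7,-0.6],0],[[0,0.7,-0.6],0],[[0,0.7,-0.6],0],[[0,0.6,-0.6],0],[[0,0.5,-0.5],0]]' 
python3 -m crank '[[[0,0.3,-0.3],0],[[0,0.1,-0.1],0],[[0,0,0],0],[[0,0,0],0],[[0,0,0],0]]' 
python3 go.py 0.541 -0.189 0.142 0.22
python3 - <<'E'
from h import *
a=cam("side");b=cam("top")
f=np.hstack([cv2.resize(a["frame"][170:270,220:340,::-1],(420,350),interpolation=2),cv2.resize(b["frame"][150:220,280:356,::-1],(380,350),interpolation=2)]);cv2.imwrite("pics/f.png",f)
E
```

```text
t: 3.8
eef_pos: [0.4026, -0.3931, 0.228]
eef_rot: [0.552, 0.442, 0.552, -0.442]
contact_force: [0.7, -0.6, 0.2]
width: 0.999
t: 4.3
eef_pos: [0.5274, -0.2161, 0.228]
eef_rot: [0.552, 0.442, 0.552, -0.442]
contact_force: [0.2, -0.6, -0.1]
width: 0.998
t: 4.8
eef_pos: [0.541, -0.1953, 0.2279]
eef_rot: [0.552, 0.442, 0.552, -0.443]
contact_force: [0.6, 0.3, -0.6]
width: 0.997
t 4.8 pos [ 0.541  -0.1953  0.2279] yaw 0.2186 shift units [ 1.719  0.028 -0.123] F [ 0.6  0.3 -0.6] w 0.997 q [-0.45  0.42  1.47 -0.    1.25 -0.67]
turn units -0.01
```

View pics/f.png

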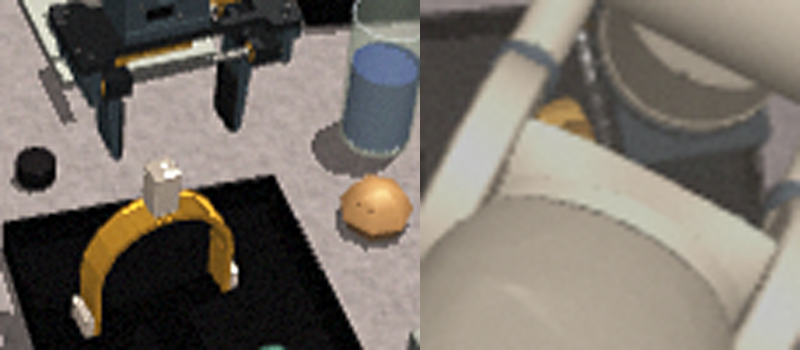

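Picture f shows the open fingers straddling the marble block, with the block near (266,223). Next I descend and grip.

```bash

python3 -m crank '[[[0.3,0.03,-0.12],0],[[0.5,0,0],0],[[0.5,0,0],0],[[0.3,0,0],0],[[0.12,0,0],0]]' 
python3 -m crank '[[[0,0,0],0],[[0,0,0],0],[[0,0,0],0],[[0,0,0],0],[[0,0,0],0]]' 0.2
python3 -m crank '[[[0,0,0],0],[[0,0,0],0],[[0,0,0],0],[[0,0,0],0],[[0,0,0],0]]' 0.0
python3 -m crank '[[[-0.05,0,0],0],[[-0.1,0,0],0],[[-0.15,0,0],0],[[-0.2,0,0],0],[[0,0,0],0]]' 
python3 go.py 0.541 -0.189 0.142 0.22
python3 - <<'E'
from h import *
a=cam("side")
save(a,"g.png",(215,170,335,270),4)
E
```

```text
t: 5.4
eef_pos: [0.5408, -0.1883, 0.1405]
eef_rot: [0.551, 0.442, 0.552, -0.443]
contact_force: [0.2, 1.0, 0.4]
width: 0.999
t: 5.9
eef_pos: [0.5419, -0.1882, 0.1424]
eef_rot: [0.552, 0.442, 0.552, -0.442]
contact_force: [-0.3, 0.3, -0.3]
width: 0.592
t: 6.4
eef_pos: [0.5415, -0.188, 0.1417]
eef_rot: [0.552, 0.442, 0.552, -0.442]
contact_force: [-0.2, -0.2, -2.7]
width: 0.262
t: 6.9
eef_pos: [0.5425, -0.1885, 0.1687]
eef_rot: [0.553, 0.442, 0.551, -0.442]
contact_force: [0.8, 0.5, -4.2]
width: 0.263
t 6.9 pos [ 0.5425 -0.1885  0.1687] yaw 0.2199 shift units [ 0.534 -0.032  0.003] F [ 0.8  0.5 -4.2] w 0.263 q [-0.44  0.49  1.55 -0.    1.11 -0.66]
turn units -0.001
```

View pics/g.png

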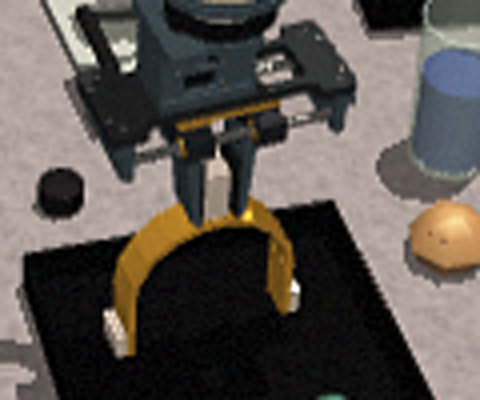

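Picture g shows the arch hanging level in the gripper, feet off the tray floor. Next I lift and carry it over the bar.

```bash

python3 -m crank '[[[-0.4,0,0],0],[[-0.7,0,0],0],[[-0.8,0,0],0],[[-0.8,0,0],0],[[-0.6,0,0],0]]' 
python3 -m crank '[[[-0.4,0,0],0],[[-0.15,0,0],0],[[0,0,0],0.24],[[0,0,0],0],[[0,0,0],0]]' 
python3 go.py 0.5434 0.3145 0.36 0.187
```

```text
t: 7.45
eef_pos: [0.5418, -0.1881, 0.3344]
eef_rot: [0.552, 0.442, 0.551, -0.442]
contact_force: [0.5, -0.3, -3.3]
width: 0.264
t: 7.95
eef_pos: [0.5413, -0.188, 0.3584]
eef_rot: [0.544, 0.451, 0.545, -0.451]
contact_force: [0.8, 0.3, -2.2]
width: 0.264
t 7.95 pos [ 0.5413 -0.188   0.3584] yaw 0.1872 shift units [-0.025  1.91  -9.866] F [ 0.8  0.3 -2.2] w 0.264 q [-0.44  0.32  1.27 -0.    1.55 -0.63]
turn units 0.001
```

```bash

python3 -m crank '[[[0,0.04,-0.2],0],[[0,0.08,-0.4],0],[[0,0.1,-0.5],0],[[0,0.12,-0.6],0],[[0,0.12,-0.6],0]]' 
python3 -m crank '[[[0,0.12,-0.6],0],[[0,0.12,-0.6],0],[[0,0.12,-0.6],0],[[0,0.12,-0.6],0],[[0,0.12,-0.6],0]]' 
python3 -m crank '[[[0,0.12,-0.6],0],[[0,0.12,-0.6],0],[[0,0.12,-0.6],0],[[0,0.12,-0.6],0],[[0,0.12,-0.6],0]]' 
python3 -m crank '[[[0,0.12,-0.6],0],[[0,0.1,-0.5],0],[[0,0.06,-0.3],0],[[0,0.04,-0.15],0],[[0,0,0],0]]' 
python3 go.py 0.5434 0.3145 0.23 0.187
python3 - <<'E'
from h import *
a=cam("side");b=cam("top")
f=np.hstack([cv2.resize(a["frame"][60:200,180:300,::-1],(360,420),interpolation=2),cv2.resize(b["frame"][110:230,85:215,::-1],(430,420),interpolation=2)]);cv2.imwrite("pics/i.png",f)
E
```

```text
t: 8.45
eef_pos: [0.5426, -0.0691, 0.359]
eef_rot: [0.544, 0.451, 0.545, -0.451]
contact_force: [-0.3, -0.9, -2.7]
width: 0.265
t: 8.95
eef_pos: [0.5441, 0.084, 0.3591]
eef_rot: [0.544, 0.451, 0.545, -0.451]
contact_force: [0.1, 0.0, -2.3]
width: 0.263
t: 9.45
eef_pos: [0.5456, 0.2369, 0.359]
eef_rot: [0.544, 0.451, 0.545, -0.451]
contact_force: [0.3, -0.7, -3.0]
width: 0.259
t: 9.95
eef_pos: [0.5476, 0.3146, 0.3591]
eef_rot: [0.544, 0.451, 0.545, -0.451]
contact_force: [0.1, -0.2, -2.5]
width: 0.258
t 9.95 pos [0.5476 0.3146 0.3591] yaw 0.1871 shift units [ 2.582 -0.081 -0.014] F [ 0.1 -0.2 -2.5] w 0.258 q [ 0.43  0.42  1.12 -0.    1.6   0.24]
turn units 0.001
```

View pics/i.png

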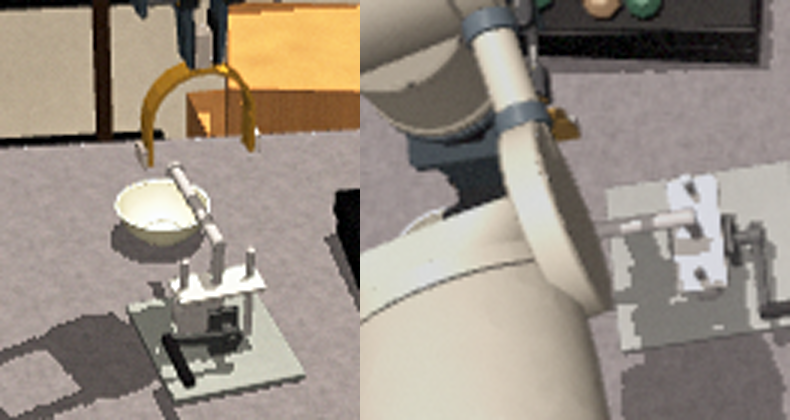

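Picture i shows the arch above the bar, level, with the bar inside its span. Next I lower it.

```bash

python3 -m crank '[[[0.2,-0.08,0],0],[[0.5,0,0],0],[[0.6,0,0],0],[[0.6,0,0],0],[[0.5,0,0],0]]' 
python3 -m crank '[[[0.4,0,0],0],[[0.2,0,0],0],[[0.1,0,0],0],[[0,0,0],0],[[0,0,0],0]]' 
python3 go.py 0.5434 0.3145 0.1907 0.187
python3 - <<'E'
from h import *
a=cam("side")
save(a,"j.png",(195,85,295,185),4)
E
```

```text
t: 10.55
eef_pos: [0.543, 0.3122, 0.2374]
eef_rot: [0.544, 0.451, 0.544, -0.452]
contact_force: [0.4, -0.1, -2.9]
width: 0.259
t: 11.05
eef_pos: [0.5442, 0.3135, 0.2054]
eef_rot: [0.545, 0.452, 0.544, -0.451]
contact_force: [-0.5, -0.2, -2.0]
width: 0.259
t 11.05 pos [0.5442 0.3135 0.2054] yaw 0.1862 shift units [ 0.293 -0.013 -0.022] F [-0.5 -0.2 -2. ] w 0.259 q [ 0.43  0.52  1.37 -0.    1.25  0.24]
turn units -0.006
```

View pics/j.png

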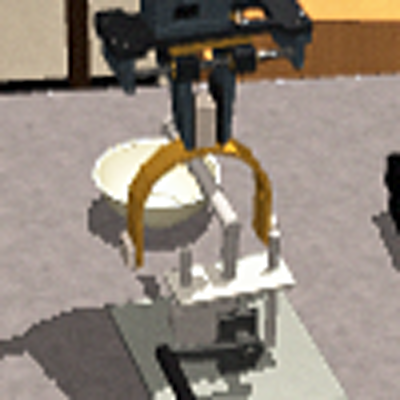

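Picture j shows the bar running through the arch below the middle of the crown. Next I creep down onto it.

```bash

python3 -m crank '[[[0.06,0,0],0],[[0.06,0,0],0],[[0.06,0,0],0],[[0.04,0,0],0],[[0,0,0],0]]' 
python3 -m crank '[[[0.03,0,0],0],[[0.02,0,0],0],[[0.02,0,0],0],[[0,0,0],0],[[0,0,0],0]]' 
python3 go.py 0.5434 0.3145 0.1907 0.187
```

```text
t: 11.6
eef_pos: [0.5436, 0.3134, 0.193]
eef_rot: [0.544, 0.451, 0.544, -0.452]
contact_force: [0.7, 0.2, -3.2]
width: 0.262
t: 12.1
eef_pos: [0.5438, 0.3135, 0.1902]
eef_rot: [0.544, 0.451, 0.544, -0.451]
contact_force: [-1.5, -0.5, 2.2]
width: 0.263
t 12.1 pos [0.5438 0.3135 0.1902] yaw 0.1864 shift units [-0.01  -0.005 -0.021] F [-1.5 -0.5  2.2] w 0.263 q [0.43 0.53 1.38 0.   1.22 0.24]
turn units -0.005
```

Contact came at the expected height and the weight is off the gripper. Next I release and retreat upward.

```bash

python3 -m crank '[[[0,0,0],0],[[0,0,0],0],[[0,0,0],0],[[0,0,0],0],[[0,0,0],0]]' 0.6
python3 -m crank '[[[0,0,0],0],[[-0.2,0,0],0],[[-0.4,0,0],0],[[-0.5,0,0],0],[[-0.5,0,0],0]]' 
python3 -m crank '[[[-0.2,0,0],0],[[0,0,0],0],[[0,0,0],0],[[0,0,0],0],[[0,0,0],0]]' 
python3 go.py 0.5012 0.1133 0.27 0.187
python3 - <<'E'
from h import *
a=cam("side");b=cam("top")
print(marks(a,"stone_block"),marks(a,"crown_inside"),proj(a,[[.5434,.3145,.193],[.5434,.3145,.165]]))
print([(x["xy"],x["confidence"]) for x in robot.mark_of(a,"lever_grip")][:1], proj(a,[[.5,.1133,.069]]))
f=np.hstack([cv2.resize(a["frame"][85:200,185:300,::-1],(400,400),interpolation=2),cv2.resize(b["frame"][110:230,110:230,::-1],(400,400),interpolation=2)]);cv2.imwrite("pics/k.png",f)
E
```

```text
t: 12.6
eef_pos: [0.5438, 0.3135, 0.1899]
eef_rot: [0.544, 0.451, 0.544, -0.451]
contact_force: [0.6, 0.2, 0.7]
width: 0.597
t: 13.1
eef_pos: [0.5437, 0.3135, 0.2715]
eef_rot: [0.544, 0.451, 0.544, -0.451]
contact_force: [-0.0, 0.3, 0.2]
width: 0.597
t: 13.6
eef_pos: [0.5434, 0.3133, 0.2789]
eef_rot: [0.544, 0.451, 0.545, -0.452]
contact_force: [0.6, -1.0, 0.2]
width: 0.602
t 13.6 pos [0.5434 0.3133 0.2789] yaw 0.1863 shift units [ 0.181 -1.571  3.774] F [ 0.6 -1.   0.2] w 0.602 q [ 0.43  0.46  1.27 -0.    1.42  0.24]
turn units -0.005
[(array([164.7, 264.5]), 0.92), (array([246.3, 117.2]), 0.59)] [(array([166.9, 278.9]), 0.96), (array([241. , 124.9]), 0.77)] [[244.45420416 117.63598679]
 [244.35865551 124.26902211]]
[([0.4641, 0.4763], 0.82)] [[239.13210502 179.58906841]]
```

View pics/k.png

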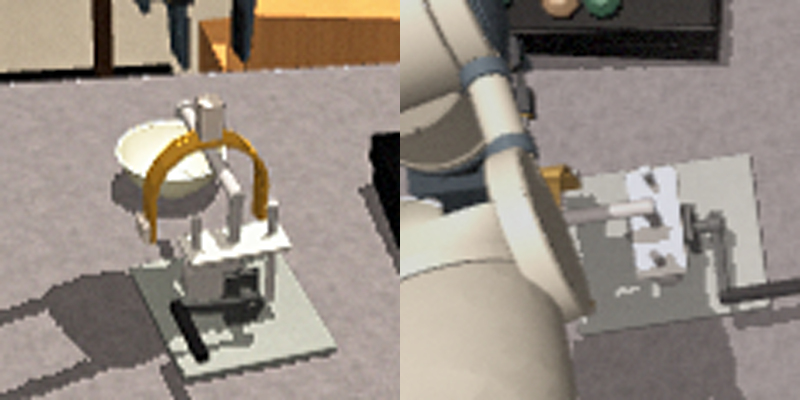

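Picture k shows the headpiece hanging upright on the bar near (246,120), with the gripper clear. Next the lever.

```bash

python3 -m crank '[[[0,-0.1,0.25],0],[[0,-0.2,0.5],0],[[0,-0.25,0.6],0],[[0,-0.25,0.6],0],[[0,-0.25,0.6],0]]' 
python3 -m crank '[[[0,-0.25,0.6],0],[[0,-0.2,0.5],0],[[0,-0.1,0.2],0],[[0,0,0],0],[[0,0,0],0]]' 
python3 go.py 0.502 0.110 0.064 0.187
python3 - <<'E'
from h import *
a=cam("side")
save(a,"l.png",(185,85,305,205),4)
E
```

```text
t: 14.35
eef_pos: [0.5151, 0.1767, 0.2799]
eef_rot: [0.544, 0.451, 0.544, -0.451]
contact_force: [0.6, -0.7, 0.5]
width: 0.602
t: 14.85
eef_pos: [0.5009, 0.1098, 0.28]
eef_rot: [0.544, 0.452, 0.544, -0.451]
contact_force: [0.7, -1.1, -0.0]
width: 0.603
t 14.85 pos [0.5009 0.1098 0.28  ] yaw 0.1859 shift units [4.321e+00 2.000e-02 1.000e-03] F [ 0.7 -1.1 -0. ] w 0.603 q [ 0.1   0.28  1.54  0.    1.32 -0.09]
turn units -0.008
```

View pics/l.png

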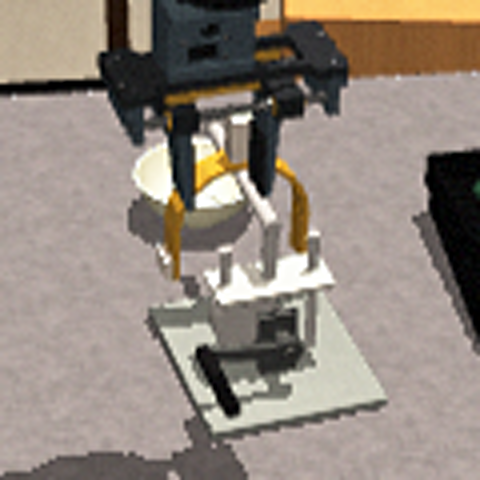

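Picture l shows the headpiece still upright and the gripper above and in front of the stand, over the handle. Next I descend to the handle and grip it.

```bash

python3 -m crank '[[[0.4,0.02,0],0],[[0.7,0,0],0],[[0.8,0,0],0],[[0.8,0,0],0],[[0.6,0,0],0]]' 
python3 -m crank '[[[0.4,0,0],0],[[0.3,0,0],0],[[0.2,0,0],0],[[0.1,0,0],0],[[0,0,0],0]]' 
python3 go.py 0.502 0.110 0.064 0.187
python3 -m crank '[[[0,0,0],0],[[0,0,0],0],[[0,0,0],0],[[0,0,0],0],[[0,0,0],0]]' 0
python3 -m crank '[[[0,0,0],0],[[0,0,0],0],[[0,0,0],0],[[0,0,0],0],[[0,0,0],0]]' 
python3 go.py 0.502 0.110 0.064 0.187
python3 - <<'E'
from h import *
a=cam("side")
save(a,"n.png",(185,85,305,205),4)
E
```

```text
t: 15.4
eef_pos: [0.5013, 0.1107, 0.1127]
eef_rot: [0.544, 0.451, 0.545, -0.451]
contact_force: [0.3, -1.0, -0.0]
width: 0.602
t: 15.9
eef_pos: [0.5018, 0.11, 0.0647]
eef_rot: [0.544, 0.451, 0.545, -0.451]
contact_force: [-0.1, 0.5, 0.2]
width: 0.601
t 15.9 pos [0.5018 0.11   0.0647] yaw 0.1869 shift units [0.013 0.003 0.002] F [-0.1  0.5  0.2] w 0.601 q [ 0.1   0.57  1.79 -0.    0.78 -0.09]
turn units -0.001
t: 16.4
eef_pos: [0.5019, 0.1097, 0.0651]
eef_rot: [0.544, 0.451, 0.544, -0.451]
contact_force: [-0.4, 0.4, 0.2]
width: 0.195
t: 16.9
eef_pos: [0.5014, 0.1096, 0.0649]
eef_rot: [0.544, 0.451, 0.545, -0.452]
contact_force: [-4.3, -2.6, 3.4]
width: 0.173
t 16.9 pos [0.5014 0.1096 0.0649] yaw 0.1864 shift units [ 0.017  0.014 -0.006] F [-4.3 -2.6  3.4] w 0.173 q [ 0.1   0.57  1.79 -0.    0.78 -0.09]
turn units -0.005
```

View pics/n.png

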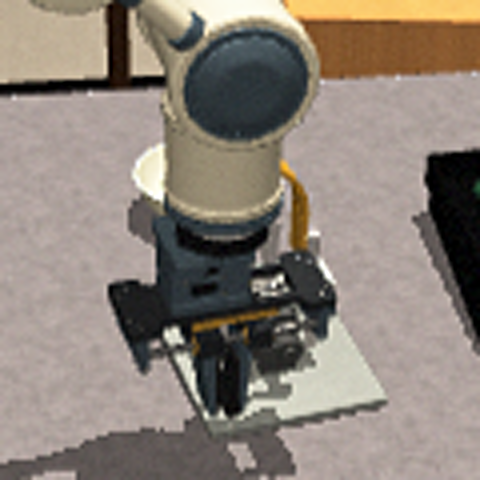

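Picture n shows the pads closed on the handle; the opening of 15.7 mm matches its 16 mm diameter. Next I work out the arc.

```bash
python3 -c "
import numpy as np
p=np.radians(np.linspace(9.8,90,21));y=np.diff(-1.6*np.cos(p));x=-np.diff(1.6*np.sin(p))
print(np.c_[x,y].round(3).tolist())"
```

```text
[[-0.11, 0.023], [-0.108, 0.031], [-0.105, 0.038], [-0.102, 0.045], [-0.099, 0.052], [-0.095, 0.059], [-0.091, 0.066], [-0.086, 0.072], [-0.081, 0.078], [-0.075, 0.083], [-0.069, 0.088], [-0.063, 0.093], [-0.056, 0.097], [-0.049, 0.101], [-0.042, 0.104], [-0.035, 0.106], [-0.027, 0.109], [-0.019, 0.11], [-0.012, 0.111], [-0.004, 0.112]]
```

```bash

python3 -m crank '[[[-0.11,0.023,0],0],[[-0.108,0.031,0],0],[[-0.105,0.038,0],0],[[-0.102,0.045,0],0],[[-0.099,0.052,0],0]]' 
python3 -m crank '[[[-0.095,0.059,0],0],[[-0.091,0.066,0],0],[[-0.086,0.072,0],0],[[-0.081,0.078,0],0],[[-0.075,0.083,0],0]]' 
python3 go.py 0.5789 0.1240 0.1306 0.187
```

```text
t: 17.45
eef_pos: [0.5092, 0.111, 0.091]
eef_rot: [0.543, 0.45, 0.545, -0.452]
contact_force: [-10.6, -6.2, -6.4]
width: 0.164
t: 17.95
eef_pos: [0.5234, 0.1136, 0.1121]
eef_rot: [0.542, 0.448, 0.547, -0.454]
contact_force: [-31.1, -13.6, 16.4]
width: 0.168
t 17.95 pos [0.5234 0.1136 0.1121] yaw 0.1869 shift units [-0.383  1.126  0.002] F [-31.1 -13.6  16.4] w 0.168 q [ 0.1   0.52  1.69 -0.    0.94 -0.08]
turn units -0.001
```

The force is higher than expected (31 N, tool pushed outward), so the tool is inside the true arc. I ease up along z and watch the force.

```bash

python3 -m crank '[[[0,0,0],0],[[0,0,0],0],[[-0.04,0,0],0],[[0,0,0],0],[[0,0,0],0]]' 
python3 go.py 0.5789 0.1240 0.1306 0.187
python3 -m crank '[[[-0.04,0,0],0],[[0,0,0],0],[[-0.04,0,0],0],[[0,0,0],0],[[0,0,0],0]]' 
python3 go.py 0.5789 0.1240 0.1306 0.187
python3 - <<'E'
from h import *
s=robot.state();print(s["torque"])
a=cam("side")
for q in ["lever_grip","cam_pivot","bar_top","crown_inside"]:print(q,marks(a,q)[:2])
print(proj(a,[[.5434,.3145,.165],[.5434,.3145,.175]]))
E
```

```text
t: 18.45
eef_pos: [0.5251, 0.114, 0.1144]
eef_rot: [0.543, 0.449, 0.546, -0.453]
contact_force: [-20.9, -9.5, 11.0]
width: 0.167
t 18.45 pos [0.5251 0.114  0.1144] yaw 0.1866 shift units [-0.331  1.092  0.002] F [-20.9  -9.5  11. ] w 0.167 q [ 0.1   0.52  1.68 -0.    0.95 -0.08]
turn units -0.003
t: 18.95
eef_pos: [0.5283, 0.1147, 0.1185]
eef_rot: [0.544, 0.451, 0.545, -0.452]
contact_force: [-5.5, -1.7, -6.6]
width: 0.168
t 18.95 pos [0.5283 0.1147 0.1185] yaw 0.1864 shift units [-0.243  1.029  0.005] F [-5.5 -1.7 -6.6] w 0.168 q [ 0.1   0.51  1.68 -0.    0.95 -0.08]
turn units -0.004
[-0.45406955  1.0197529   0.03463418]
lever_grip [(array([246.4, 170.9]), 0.66)]
cam_pivot [(array([253.4, 164.5]), 0.72)]
bar_top []
crown_inside [(array([164.8, 276.8]), 0.56)]
[[244.35865551 124.26902211]
 [244.39255241 121.91588215]]
```

```bash
python3 -c "
import numpy as np
p=np.radians(np.linspace(49.2,90,11));y=np.diff(-1.6*np.cos(p));x=-np.diff(1.6*np.sin(p))
print(np.c_[x,y].round(3).tolist())"
python3 -m crank '[[[-0.071,0.087,0],0],[[-0.065,0.091,0],0],[[-0.06,0.096,0],0],[[0,0,0],0],[[0,0,0],0]]' 
python3 go.py 0.5789 0.1240 0.1306 0.187
```

```text
[[-0.071, 0.089], [-0.065, 0.094], [-0.058, 0.098], [-0.051, 0.102], [-0.043, 0.105], [-0.036, 0.108], [-0.028, 0.11], [-0.02, 0.112], [-0.012, 0.113], [-0.004, 0.114]]
t: 19.7
eef_pos: [0.5413, 0.1171, 0.1287]
eef_rot: [0.544, 0.451, 0.545, -0.452]
contact_force: [-10.9, -3.8, 5.1]
width: 0.163
t 19.7 pos [0.5413 0.1171 0.1287] yaw 0.1865 shift units [-0.038  0.764  0.003] F [-10.9  -3.8   5.1] w 0.163 q [ 0.11  0.51  1.63 -0.    0.99 -0.08]
turn units -0.004
```

```bash

python3 -m crank '[[[-0.055,0.1,0],0],[[-0.05,0.1,0],0],[[-0.045,0.1,0],0],[[0,0,0],0],[[0,0,0],0]]' 
python3 go.py 0.5789 0.1240 0.1306 0.187
python3 -m crank '[[[-0.03,0.11,0],0],[[-0.025,0.11,0],0],[[-0.02,0.1,0],0],[[0,0,0],0],[[0,0,0],0]]' 
python3 go.py 0.5789 0.1240 0.1306 0.187
```

```text
t: 20.2
eef_pos: [0.5564, 0.1199, 0.1366]
eef_rot: [0.544, 0.451, 0.545, -0.452]
contact_force: [-10.8, -4.0, 11.0]
width: 0.17
t 20.2 pos [0.5564 0.1199 0.1366] yaw 0.1865 shift units [0.12  0.458 0.003] F [-10.8  -4.   11. ] w 0.17 q [ 0.11  0.52  1.59 -0.    1.03 -0.08]
turn units -0.003
t: 20.7
eef_pos: [0.5728, 0.1229, 0.1407]
eef_rot: [0.545, 0.451, 0.544, -0.451]
contact_force: [-8.2, -3.0, 11.4]
width: 0.165
t 20.7 pos [0.5728 0.1229 0.1407] yaw 0.1864 shift units [0.202 0.124 0.001] F [-8.2 -3.  11.4] w 0.165 q [ 0.11  0.54  1.54 -0.    1.06 -0.08]
turn units -0.004
```

```bash

python3 -m crank '[[[-0.02,0.07,0],0],[[-0.01,0.07,0],0],[[0,0,0],0],[[0,0,0],0],[[0,0,0],0]]' 
python3 go.py 0.5789 0.1240 0.1306 0.187
python3 - <<'E'
from h import *
a=cam("side");b=cam("top")
for q in ["lever_grip","cam_pivot","bar_top","crown_inside","stone_block","headpiece"]:print(q,marks(a,q)[:3],marks(b,q)[:3])
for p in(a,b):print(proj(p,[[.5434,.3145,.165],[.5434,.3145,.185],[.5434,.3145,.213],[.5784,.1277,.135]]))
# brass pixels: before/after foot height in side view
f=cv2.cvtColor(a["frame"],cv2.COLOR_RGB2HSV)[85:170,200:300];m=((f[...,0]>15)&(f[...,0]<28)&(f[...,1]>150)&(f[...,2]>80))
v,u=np.nonzero(m);print(len(u),u.min()+200,u.max()+200,v.min()+85,v.max()+85)
E
```

```text
t: 21.2
eef_pos: [0.5792, 0.1242, 0.1417]
eef_rot: [0.544, 0.451, 0.544, -0.451]
contact_force: [-8.7, -2.9, 4.7]
width: 0.168
t 21.2 pos [0.5792 0.1242 0.1417] yaw 0.1863 shift units [ 0.223 -0.007  0.002] F [-8.7 -2.9  4.7] w 0.168 q [ 0.11  0.54  1.53 -0.    1.07 -0.08]
turn units -0.005
lever_grip [(array([259. , 164.1]), 0.64)] [(array([333. , 169.6]), 0.64)]
cam_pivot [(array([249.1, 162.2]), 0.79)] []
bar_top [(array([242.6, 119.2]), 0.64), (array([324.1, 209.8]), 0.25)] [(array([154.2, 173.9]), 0.7), (array([335.6, 165.3]), 0.22)]
crown_inside [(array([166.7, 277.3]), 0.69), (array([242. , 118.9]), 0.54)] [(array([368.1, 278.8]), 0.95), (array([150.9, 173.7]), 0.93), (array([118., 187.]), 0.32)]
stone_block [(array([162.6, 263.1]), 0.88), (array([246.4, 111.4]), 0.62)] [(array([369.1, 276.2]), 0.85), (array([149.7, 169.6]), 0.71), (array([252.2, 123.1]), 0.42)]
headpiece [(array([243. , 144.1]), 0.56)] [(array([355. , 279.2]), 0.85), (array([159. , 181.1]), 0.78), (array([405.8, 189.4]), 0.59)]
[[244.35865551 124.26902211]
 [244.42670146 119.54523751]
 [244.52368448 112.81262759]
 [261.52582382 160.20580803]]
[[153.74465252 175.4498236 ]
 [152.11535158 173.86479022]
 [149.74441569 171.55827186]
 [215.30566262 169.33524702]]
209 226 296 89 149
```

```bash

python3 -m crank '[[[0,0,0],0],[[0,0,0],0],[[0,0,0],0],[[0,0,0],0],[[0,0,0],0]]' 
python3 - <<'E'
from h import *
L=[]
for i in range(4):
    a=cam("side");L.append([marks(a,q)[:2] for q in("bar_top","stone_block")])
for l in L:print(l)
s=robot.state();print(s["t"],s["eef_pos"],s["contact_force"],s["width"])
print(robot.job_done())
E
```

```text
t: 22.4
eef_pos: [0.5793, 0.1242, 0.1417]
eef_rot: [0.544, 0.451, 0.544, -0.451]
contact_force: [-8.1, -2.3, 4.8]
width: 0.166
[[(array([244.3, 119.7]), 0.68)], [(array([165.4, 263.3]), 0.85)]]
[[(array([242.1, 119.6]), 0.5)], [(array([164.5, 263.9]), 0.75), (array([245.9, 114.8]), 0.7)]]
[[(array([243.6, 121.2]), 0.64)], [(array([163.5, 262.1]), 0.91), (array([246.6, 111.9]), 0.85)]]
[[(array([241.8, 117.8]), 0.6)], [(array([245.2, 110.6]), 0.58), (array([252.9, 285.7]), 0.19)]]
23.0 [0.57923683 0.12419685 0.14171152] [-7.42169135 -3.95977403  4.95157389] 0.16748430484103827
the job is handed in; nothing more can be done
None
```

I hung the brass headpiece astride the bar and let it go. I then gripped the cam lever, swung it to what I estimate is straight up, and handed the job in at about 23 s still holding it. The hand-in reports no verdict, so success is not confirmed.

**Checks that agreed:**
- **Headpiece:** pictures taken after the release showed it upright and clear of the gripper, before the lever was moved.
- **Lift:** the bar showed at image row 117.8–121.2 over four last pictures, about 119.6 on average. The highest lift should show at 119.5 and the lowered bar at 124.3. The block was also near its raised position.
- **Lever:** the gripper stood within about 1 mm of straight above my estimate of the pivot. The grip width was 15 mm against the 16 mm handle, and the force was steady at about 10 N.

**Checks that disagreed or are missing:**
- **Force during the swing:** it rose to about 38 N partway, so I stopped and moved the tool outward until it eased.
- **Height at the end:** the gripper ended about 11 mm higher than the arc predicted, so the handle probably slid in the pads. The lever angle therefore rests on the sideways position, good to roughly 2–3 degrees.
- **Last look:** I had used all 12 picture views before the lever swing. The end state was checked only by the detection networks, which scatter by a pixel or two, where the full lift is about 5 pixels.
- **Other objects:** I did not measure whether the stones and bystanders stayed put. The gripper came down only at the headpiece, the bar and the lever.

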